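Shorten the telescoping work stand by one hole and lay the robot limb in its forks

ROBOT

A 6-joint arm with a two-finger parallel gripper is mounted at the origin on the work surface. World frame = base frame: x ahead of the robot, y to its left, z up, the work surface at z = 0. Lengths are in m, angles in rad, forces in N, time in s.
With the tool pointing down it reaches from about 0.35 to 0.775 m from the base axis. Payload 5.5 kg.
Tool frame: the origin (TCP) lies at the very end of the fingers, on their centre line; the grasp point (between the pads) lies 19 mm behind it; z points along the fingers, y is the direction in which the jaws open and shut (so a half turn about z gives the same grasp; the last joint's range is limited). The gripper opens to 85 mm and grips with 20 to 120 N. Pads are 22 mm wide; open, the fingers measure 114 mm over their backs; the gripper's body (76 mm by 85 mm) begins 54 mm behind the grasp point. The pads swing forward as they close: fully open they stand 13 mm farther back than shut.
Start: joints at [-1.303, 0.313, 0.046, 1.304, 0, 1.431], TCP at [0.228, -0.528, 0.231] pointing down, gripper open.
Joint ranges: [-2.76, 2.76], [-0.86, 1.69], [-1.03, 1.26], [-2.2, 2.34], [-1.47, 1.5], [-3.14, 3.14]. Speed limits (rad/s): [2.57, 2.57, 3.14, 3.14, 3.14, 3.14].

INTERFACE

Orientations are given as a unit quaternion [w, x, y, z].
In Python, from workcell import bot gives the robot as it stands. The module is installed in compiled form; this text tells all that it offers.
- The arm moves only by the tool move_arm, never from a script. Its argument "increments" is text: rows parted by semicolons, each of 4 numbers parted by spaces: the shift along the tool's x, y, z in m, then the turn about the tool's z in degrees. A call has 1 to 12 rows; each row shifts and turns the commanded pose from where the row before left it, along the tool's axes as they then stand; what a row does not reach is not made up. A row lasts 1/8 s, in which the tool goes at most 62.5 mm and 10.7 degrees, less where a joint would pass 70% of its speed; a pose out of reach is approached as far as the arm can. A call is refused whole if a number of a shift passes 0.0625 or a number of a turn 10.7, either way. A call with a gripper value outside its range is refused whole. "hand" is the opening in per cent of the stroke, from 0 (shut) to 100 (fully open), set as the call begins (left out, the last holds). The fingers move at their own pace and stop on an object; the grip force is fixed at half the most. Time passes only in rows, so rows that do not move let the fingers close. It gives the time, the measured TCP pose, the force and the opening at its end, in the units of the state.
- bot.get_obs(): the state, without advancing time (a new reading comes with each control period).
- bot.snapshot(name): name is "scene" or "top" or "wrist"; returns (picture, depth): 400x640x3 uint8, red, green, blue; 400x640 float32, m along the optical axis (not along the pixel's ray), 0 where there is no reading.
- bot.camera_info(name): a dict with "K" (3x3 intrinsics, pixels), "R" (3x3) and "t" (3): a world point X has camera coordinates R X + t. Camera axes: x right, y down, z forward; pixel columns grow to the right and rows downward; lengths in m; the calibration is good to about 2 mm. A picture is of the moment at which its call begins: read the wrist's pose just before it. camera_info takes no time and is no camera call; for the wrist camera it gives the pose at the moment of the call.
- bot.close_job(): hands the job in, once; it reports no verdict.
The state is a dict: "t": time; "q": joint angles; "qvel": joint speeds; "joint_efforts": joint torques, N m; "tool_pos": TCP position; "eef_rot": TCP orientation; "force": force on the tool from outside, world axes, zero at the start; "wrist_torque": the same for the moment, N m; "width": opening from 0.0 (shut) to 1.0 (fully open).
Only numpy, scipy, OpenCV 4.12 (cv2) and the standard library are available. Lean on these libraries where they do the work, as an engineer would, in place of code of your own. Each camera call takes 0.05 s, during which the arm holds its last target.

TASK

The work stand is one hole too long for the two-servo robot limb lying beside it. Squeeze in the stand's sprung button and slide the outer tube together to the very next hole, until the button pops out there by itself - do not force the tube against the button - then lay the limb gently across the two forks with one neck seated in each, let go, and leave everything else on the table as it is.

Things in the scene. Friction and masses are not known exactly. Their poses are not given: they have to be found in the camera images.
- stand: Work stand: heavy steel foot plate (60 x 150 x 14 mm, does not move) with a 22 mm square post at x = -120 mm and a 22 mm square inner tube running level from the post along the stand's +x, tube axis 50 mm above the table. Origin: on the table straight below the snap button and the tube axis. x: along the tube, from the foot towards the moving end; z up. The button sticks out of the tube's -y side.
- sleeve: Moving part of the stand: 26 mm square aluminium outer tube (wall 1.6 mm) over the inner tube, with post (22 mm square, x = 90 mm), fork and gliding foot. Same frame as the stand at the start; collapses along the stand's -x. Tube from x = -50 to 80 mm. Round 12 mm holes on its -y side at z = 50 mm: x = -30, x = 0 (button in it at the start), and the next in a steel index plate flush in the wall.
- sleeve_in (a joint): How far the outer tube is collapsed (m): 0 at the start (play 1 mm either way). With the button in the next hole it is 0.033 to 0.052: the index plate is screwed where the last user set it and is not measured, so go by feel. End of travel 0.058 (too far). It takes 5 N to slide; once the button is out in a hole it stops the tube. Over 15 N between tube and button harms the button.
- button: Snap button, a 10 mm round-headed plastic pin in the inner tube. Origin: on its axis, level with the sleeve's outer face when out (stand x = 0, y = -13, z = 50 mm); its dome stands 5 mm proud. Pressed flush (say between pads closed on the 26 mm sleeve) and with the tube then slid some 10 mm, the hole's rim pushes it under (some 5 N more); it rides under the wall and pops out in the next hole.
- button_in (a joint): How far the button is pressed in, along the stand's +y (m): 0 fully out (spring 2.7 N), 0.005 flush with the sleeve's outer face (4.2 N), about 0.0066 under the wall (4.7 N), 0.008 at its stop.
- fixed_fork (a point): Fork on the weighted foot's post: a V of 7 mm steel bar, open upwards, 35 mm clear between its prong tips, in the stand's yz plane; V bottom (bar centre) at z = 85 mm, prong tips at z = 135 mm. This point is where the axis of a neck lies when it is seated, 102.5 mm above the table, stand x = -120 mm.
- moving_fork (a point): The same fork on the sleeve's post, seat point 102.5 mm above the table; stand x = 90 mm at the long setting, 57 to 38 mm after collapsing by one hole. The seats are then 158 to 177 mm apart, which suits the limb's long necks (lay it in centred).
- limb: Robot limb, 209 mm long, about 0.3 kg: aluminium middle bracket (30 mm long, 34 wide, 32 tall) between two black servos (43 x 34 x 34 mm each), and at each end a spool: 30 mm flange, neck of 14 mm diameter and 29 mm length, 30 mm flange. Origin: centre of its underside; x along the limb, z up. Hold it across its middle. Either way round will do. Seated, its underside is 85 mm above the table.
- neck_a (a point): Middle of the neck at the limb's +x end (x = 84 mm, 17 mm above the limb's underside).
- neck_b (a point): Middle of the neck at the limb's -x end (x = -84 mm).
- spare_servo: Bystander: a single loose black servo, 50 x 34 x 34 mm. Origin under its centre.
- bracket: Bystander: small aluminium U bracket, 44 x 34 x 29 mm.
- screwdriver: Bystander: screwdriver lying on the table.
- tray: Bystander: low black tray of screws, 110 x 80 x 22 mm.
- tea_bottle: Bystander: closed tea bottle, 66 mm in diameter, 205 mm tall.
- wrench: Bystander: wrench lying on the table.
- tablet: Bystander: tablet lying flat, 245 x 170 x 8 mm.

How it is judged:
On the way, in this order (a step that is already met when the one before it is completed fails the run):
1. the fingers squeeze the button in, flush with the sleeve (value of joint button_in above 0.004 m and contact force between the fingers and button above 0.5 N), for 0.05 s.
2. the tube is collapsed by one hole and the button has popped out in the next hole (value of joint sleeve_in between 0.031 and 0.054 m and value of joint button_in below 0.0015 m), for 0.2 s.
At the end, for the whole second after the job is handed in: The tube is collapsed by one hole (31 to 54 mm) with the button out (within 1.5 mm) in the next hole, and the released limb lies at rest with one neck in each fork, either way round: each neck's middle within 13 mm of the fork's seat point and no more than 4 mm above it (all of step 2 and ((distance between neck_a and fixed_fork below 0.013 m and distance between neck_b and moving_fork below 0.013 m) or (distance between neck_b and fixed_fork below 0.013 m and distance between neck_a and moving_fork below 0.013 m)) and height (world z) of each of neck_a, neck_b below 0.1065 m and linear speed of limb below 0.02 m/s); the robot touches nothing.
It fails at once if the tube is forced against its button (more than 15 N between them) (contact force between button and sleeve above 15 N).
It fails at once if the tube is pushed past the next hole, to the end of its travel (value of joint sleeve_in above 0.057 m).
It fails at once if the tube is drawn out instead of in (value of joint sleeve_in below -0.008 m).
It fails at once if the limb is banged down on the stand (more than 50 N) (contact force between limb and stand above 50 N).
It fails at once if a bystander is moved by more than 30 mm (distance of any of spare_servo, bracket, screwdriver, tray, tea_bottle, wrench, tablet from where it was at the start of the episode above 0.03 m).
It also fails if it takes over 54 s, if anything falls off the work surface, if the arm or the gripper's body presses on something with over 40 N, if the wrist force passes 120 N, or if a joint passes its speed limit or range.

## Working session

There is one attempt and no reset: what is moved stays moved. The work goes in short steps, Python scripts to look and compute and a tool call to move; the robot and the scene stay as the last step left them, time stands still between calls to the robot, and variables do not carry over. Pictures are saved under pics/ and viewed, and the job is handed in when it is done.

Besides the shell and the picture viewer there is one more tool, called after ">>>" by a JSON object that holds its "method" and its "body", one argument or row to a line. move_arm: Moves the arm, as the interface text tells. Its arguments: {"type":"object","properties":{"increments":{"type":"string"},"hand":{"type":"number"}},"required":["increments"]}

```bash
mkdir -p pics
python3 - <<'E'
from workcell import bot
import cv2,numpy as np
print(bot.get_obs())
for n in ["scene","top"]:
    p,d=bot.snapshot(n); cv2.imwrite(f"pics/{n}0.png",p[:,:,::-1]); np.savez(f"{n}0.npz",p=p,d=d,**bot.camera_info(n))
    print(n,bot.camera_info(n))
E
```

```text
{'t': 0.0, 'q': array([-1.30262247e+00,  3.14019357e-01,  4.49590133e-02,  1.30361463e+00,
        2.50094671e-05,  1.43120019e+00]), 'qvel': array([-0.00066891,  0.00100844, -0.0002814 ,  0.00158875,  0.00155974,
       -0.0002925 ]), 'joint_efforts': array([ 9.11287880e-04, -4.80624604e+01,  2.98535156e+01,  1.92586309e-02,
        1.03658880e-05,  3.85384695e-06]), 'tool_pos': array([ 0.22788317, -0.52734181,  0.23038994]), 'eef_rot': array([-9.38184997e-04,  9.79286924e-01,  2.02475279e-01, -4.78674617e-05]), 'force': array([-0.31431763,  1.28531715, -0.70870287]), 'wrist_torque': array([0.03691585, 0.04865539, 0.01108724]), 'width': 0.9980431771948883}
scene {'K': array([[383.0453632 ,   0.        , 314.21067313],
       [  0.        , 383.0453632 , 200.73265819],
       [  0.        ,   0.        ,   1.        ]]), 'R': array([[ 3.01176434e-01,  9.53568322e-01, -4.60060579e-04],
       [ 7.91624665e-01, -2.50296827e-01, -5.57388454e-01],
       [-5.31623124e-01,  1.67508071e-01, -8.30251709e-01]]), 't': array([-0.14976682, -0.37634432,  1.55099075])}
top {'K': array([[361.67089256,   0.        , 316.02718359],
       [  0.        , 361.67089256, 202.5278621 ],
       [  0.        ,   0.        ,   1.        ]]), 'R': array([[-0.02758389, -0.99912446, -0.03145545],
       [-0.99131615,  0.03138867, -0.12769904],
       [ 0.12857458,  0.02765986, -0.99131403]]), 't': array([0.03239255, 0.54823246, 0.967967  ])}
```

View pics/scene0.png

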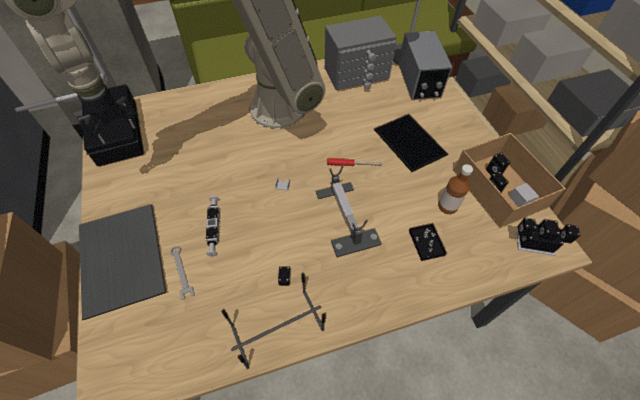

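View pics/top0.png

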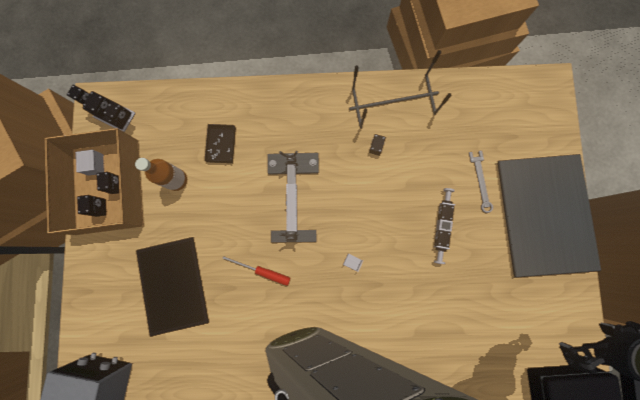

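The scene view shows the stand with its foot plate far from the robot (top view about (293,163)) and the moving end nearer, at (293,237). The limb is at top (445,225). Next I'll measure both from the top depth image.

```bash
cat > h.py <<'E'
import numpy as np,cv2
def load(n):
    z=np.load(n); return z['p'],z['d'],z['K'],z['R'],z['t']
def cloud(d,K,R,t):
    v,u=np.mgrid[:d.shape[0],:d.shape[1]]
    c=np.stack([(u-K[0,2])/K[0,0]*d,(v-K[1,2])/K[1,1]*d,d],-1)
    return (c-t)@R
E
python3 - <<'E'
from h import *
p,d,K,R,t=load('top0.npz'); W=cloud(d,K,R,t)
def rect(m,name):
    pts=W[m][:,:2].astype(np.float32); r=cv2.minAreaRect(pts*1000); print(name,m.sum(),r,'med',np.median(W[m],0))
print('table z',np.median(W[60:100,200:330,2]), np.median(W[280:300,330:400,2]))
u0=np.zeros(d.shape,bool)
def box(a,b,c,e):
    m=u0.copy(); m[b:e,a:c]=1; return m
z=W[...,2]
rect(box(260,175,325,232)&(z>.052)&(z<.075),'tube top')
rect(box(255,145,330,180)&(z>.008)&(z<.022),'plate')
rect(box(255,225,330,250)&(z>.004)&(z<.03),'glidefoot')
rect(box(255,140,330,260)&(z>.09),'forks')
for q in W[box(255,140,330,260)&(z>.085)]: print(np.round(q,3),end=' ')
rect(box(425,180,465,270)&(z>.012),'limb')
rect(box(425,180,465,270)&(z>.028),'limbhi')
for n in ['top']:
    c=p[140:260,240:340]; cv2.imwrite('pics/t0a.png',cv2.resize(c,None,fx=5,fy=5,interpolation=cv2.INTER_CUBIC)[:,:,::-1])
    c=p[175:275,415:495]; cv2.imwrite('pics/t0b.png',cv2.resize(c,None,fx=5,fy=5,interpolation=cv2.INTER_CUBIC)[:,:,::-1])
E
```

```text
table z -0.0024947209745084338 -0.0007017142936388003
tube top 541 ((547.6895141601562, 83.48989868164062), (28.250436782836914, 154.04176330566406), 88.88115692138672) med [0.54610143 0.08209417 0.06210928]
plate 819 ((669.8154296875, 79.20018768310547), (147.7077178955078, 59.850242614746094), 89.27567291259766) med [0.66739944 0.06554862 0.01344709]
glidefoot 435 ((452.9189147949219, 80.1469497680664), (192.8821258544922, 49.658042907714844), 86.73979187011719) med [0.45826097 0.06769173 0.01012014]
forks 131 ((538.1052856445312, 74.56529998779297), (274.0416564941406, 102.43355560302734), 15.602681159973145) med [0.46134177 0.07506239 0.12177018]
[ 0.42  -0.012  1.031] [ 0.42  -0.012  1.031] [ 0.42  -0.012  1.031] [ 0.42  -0.012  1.031] [0.671 0.102 0.136] [0.672 0.099 0.132] [0.671 0.061 0.133] [0.671 0.058 0.132] [0.67  0.105 0.131] [0.67  0.102 0.131] [0.669 0.099 0.133] [0.67  0.097 0.131] [0.674 0.096 0.115] [0.67  0.064 0.128] [0.668 0.061 0.133] [0.669 0.059 0.13 ] [0.667 0.102 0.133] [0.668 0.1   0.13 ] [0.669 0.098 0.126] [0.67  0.096 0.121] [0.672 0.094 0.115] [0.679 0.
[... 2199 characters left out ...]
.459 0.086 0.098] [0.459 0.084 0.094] [0.459 0.082 0.091] [0.459 0.079 0.095] [0.458 0.076 0.099] [0.458 0.073 0.101] [0.458 0.07  0.111] [0.457 0.066 0.12 ] [0.457 0.063 0.133] [0.457 0.093 0.086] [0.457 0.09  0.085] [0.454 0.083 0.086] [0.451 0.075 0.085] [ 0.42  -0.012  1.031] [ 0.42  -0.012  1.031] [ 0.42  -0.012  1.031] [ 0.42  -0.012  1.031] [ 0.42  -0.012  1.031] [ 0.42  -0.012  1.031] limb 912 ((498.1936340332031, -192.22996520996094), (333.41680908203125, 209.35552978515625), 81.3086929321289) med [ 0.47321048 -0.3329094   0.03165456]
limbhi 655 ((423.20989990234375, -223.2859649658203), (172.2456512451172, 386.7666015625), 24.8990535736084) med [ 0.47314289 -0.33507926  0.03283277]
```

View pics/t0a.png

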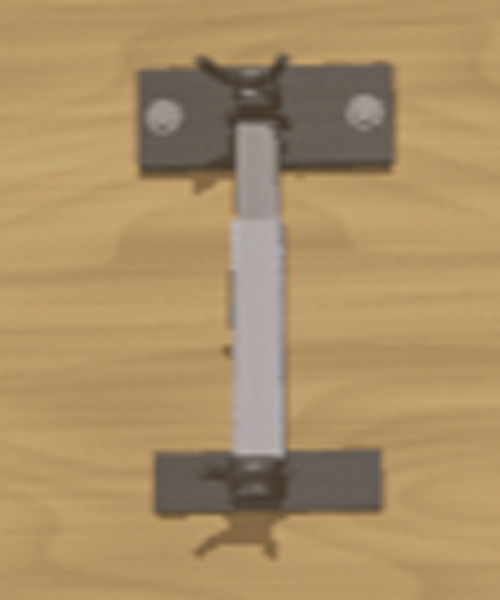

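View pics/t0b.png

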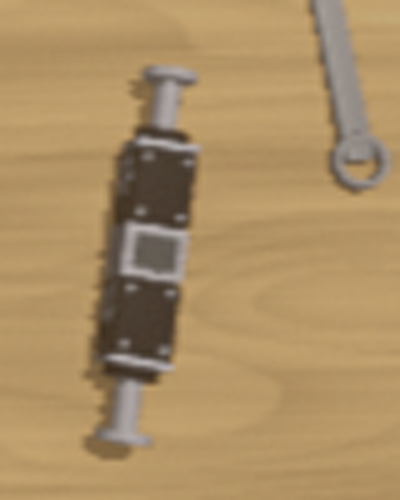

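Run:
```python
from h import *
p,d,K,R,t=load('top0.npz'); W=cloud(d,K,R,t); z=W[...,2]; ok=d>0
# tube centre per row
X=[];Y=[]
for v in range(183,230):
    m=ok[v,270:315]&(z[v,270:315]>.055)&(z[v,270:315]<.072); q=W[v,270:315][m]
    if m.sum()>5:
        yy=q[:,1]; X.append(q[:,0].mean());Y.append((yy.max()+yy.min())/2)
        if v%6==0: print(v,m.sum(),q.mean(0).round(4),yy.min().round(4),yy.max().round(4))
f=np.polyfit(X,Y,1);print('tube slope',f, np.polyval(f,.55))
m=np.zeros(d.shape,bool); m[175:275,420:470]=1; m&=ok&(z>.012)&(z<.06)
pts=W[m]; r=cv2.minAreaRect((pts[:,:2]*1000).astype(np.float32)); print('limb',r)
m2=m&(z>.026); c=W[m2].mean(0); print(c); u,s,vt=np.linalg.svd((W[m2]-c)[:,:2],full_matrices=False);print(vt[0])
i=pts[:,0].argmin(),pts[:,0].argmax();print(pts[list(i)])
def pix(u,v,zz):
    r=R.T@np.linalg.inv(K)@np.array([u,v,1]); o=-R.T@t; return o+r*(zz-o[2])/r[2]
print('cam',-R.T@t)
# limb bracket square in zoom (155,253)/5
print('bracket centre',pix(415+153/5-.4,175+253/5-.4,.032))
print('neck far',pix(415+167/5,175+100/5,.017+.007),'near',pix(415+125/5,175+405/5,.024))
print('button',pix(240+228/5,140+350/5,.05))
```

```text
186 10 [0.593  0.0809 0.0623] 0.0685 0.0931
192 9 [0.5763 0.0798 0.063 ] 0.0689 0.0907
198 10 [0.56   0.0816 0.062 ] 0.0693 0.0935
204 10 [0.5436 0.0818 0.0624] 0.0699 0.0938
210 10 [0.5273 0.0822 0.0622] 0.0701 0.0943
216 10 [0.511  0.0825 0.0623] 0.0705 0.0948
222 10 [0.4949 0.0828 0.0621] 0.0709 0.0948
228 10 [0.4787 0.0831 0.0626] 0.0709 0.0953
tube slope [-0.02130482  0.09345293] 0.08173527675575291
limb ((476.08087158203125, -336.65386962890625), (35.81655502319336, 209.82589721679688), 78.80108642578125)
[ 0.47539005 -0.33573353  0.03239878]
[-0.97945759  0.20165028]
[[ 0.37359694 -0.33018688  0.02194434]
 [ 0.5808583  -0.34352031  0.01871955]]
cam [ 0.41990925 -0.01161793  1.03058695]
bracket centre [ 0.47581924 -0.3349586   0.032     ]
neck far [ 0.55991408 -0.35246773  0.024     ] near [ 0.39285185 -0.31742366  0.024     ]
button [0.52912989 0.09953124 0.05      ]
```

>>> {"method": "move_arm", "body": {
  "increments": "0.06 -0.01 0 8;0.06 -0.02 0 8;0.06 -0.05 0 7.4;0.05 -0.06 0 0;0.05 -0.06 0 0;0.03 -0.06 0 0;0 -0.06 0 0;0 -0.06 0 0;0 -0.06 0 0;0 -0.06 0 0",
  "hand": 100
}}

```text
t: 1.35
tool_pos: [0.4813, -0.0205, 0.231]
eef_rot: [-0.0, 1.0, -0.0, -0.0]
force: [1.4, -0.4, -0.5]
width: 0.998
```

>>> {"method": "move_arm", "body": {
  "increments": "0.035 -0.05 0 1.2;0.03 -0.052 0 0;0 0 0 0;0 0 0 0"
}}

```text
t: 1.85
tool_pos: [0.5472, 0.0736, 0.2306]
eef_rot: [-0.002, 1.0, -0.007, -0.001]
force: [-0.6, -0.1, -0.6]
width: 0.999
```

Run:
```python
from workcell import bot
import cv2,numpy as np
for n in ["wrist"]:
    c=bot.camera_info(n); p,d=bot.snapshot(n); cv2.imwrite(f"pics/{n}1.png",p[:,:,::-1]); np.savez(f"{n}1.npz",p=p,d=d,**c)
    print(bot.get_obs()['tool_pos'],bot.get_obs()['eef_rot'],c)
```

```text
[0.54714827 0.0729933  0.23085442] [-1.94534829e-03  9.99973048e-01 -7.04674832e-03 -6.79519804e-04] {'K': array([[309.88216168,   0.        , 315.5293749 ],
       [  0.        , 309.88216168, 200.2895315 ],
       [  0.        ,   0.        ,   1.        ]]), 'R': array([[-0.01312028, -0.99990767, -0.00353678],
       [-0.95173362,  0.01140328,  0.30671335],
       [-0.3066447 ,  0.00739024, -0.95179536]]), 't': array([0.07963472, 0.47952104, 0.54601922])}
```

View pics/wrist1.png

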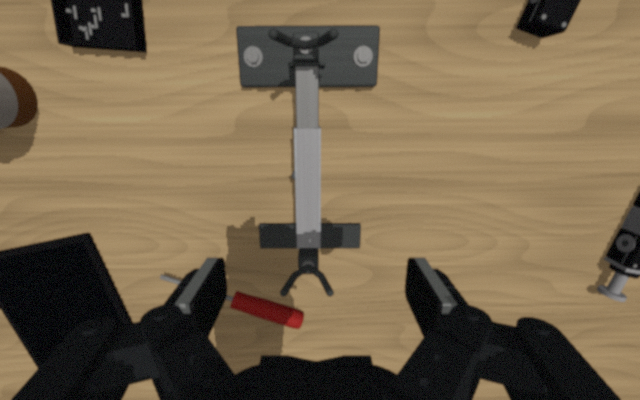

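Run:
```python
from h import *
p,d,K,R,t=load('wrist1.npz'); W=cloud(d,K,R,t); z=W[...,2]; ok=d>0
X=[];Y=[]
for v in range(75,240):
    s=slice(285,335)
    m=ok[v,s]&(z[v,s]>.056)&(z[v,s]<.068); q=W[v,s][m]
    if m.sum()>8:
        yy=q[:,1]; X.append(q[:,0].mean());Y.append((yy.max()+yy.min())/2)
        if v%8==0: print(v,m.sum(),q.mean(0).round(4),yy.min().round(4),yy.max().round(4))
f=np.polyfit(X,Y,1);print('tube slope',f, np.polyval(f,.55))
def pix(u,v,zz):
    r=R.T@np.linalg.inv(K)@np.array([u,v,1]); o=-R.T@t; return o+r*(zz-o[2])/r[2]
print('sleeve end',pix(308,128.5,.063),'button',pix(293,178,.05))
for a in [(240,26),(378,26),(380,87),(239,88)]: print(pix(*a,.014))
m=ok&(z>.118)&(z<.145); m[:, :260]=0; m[:,345:]=0; m[:20]=0; m[300:]=0
q=W[m]
for s in (q[q[:,0]>.6],q[q[:,0]<.5]): print('fork',len(s),s.min(0),s.max(0),s.mean(0))
cv2.imwrite('pics/w1a.png',cv2.resize(p[100:260,250:370],None,fx=4,fy=4,interpolation=cv2.INTER_CUBIC)[:,:,::-1])
```

```text
80 23 [0.6433 0.0799 0.0608] 0.0696 0.0904
88 22 [0.6362 0.0796 0.0607] 0.0697 0.0896
96 22 [0.629  0.0798 0.0608] 0.0698 0.0899
104 21 [0.6217 0.0798 0.0604] 0.0699 0.0901
112 22 [0.6143 0.0801 0.0608] 0.0699 0.0903
120 22 [0.6068 0.0803 0.0609] 0.07 0.0905
128 27 [0.5992 0.0799 0.0614] 0.0672 0.0927
136 27 [0.5916 0.0801 0.0627] 0.0673 0.093
144 27 [0.5838 0.0802 0.0629] 0.0673 0.0931
152 26 [0.5759 0.0799 0.0629] 0.0674 0.0924
160 26 [0.5678 0.0801 0.063 ] 0.0675 0.0926
168 26 [0.5596 0.0802 0.063 ] 0.0675 0.0929
176 25 [0.5512 0.0809 0.0628] 0.0686 0.0933
184 25 [0.5428 0.0811 0.0631] 0.0687 0.0935
192 24 [0.5341 0.0808 0.0628] 0.0688 0.0928
200 24 [0.5254 0.081  0.063 ] 0.0689 0.093
208 24 [0.5164 0.0812 0.0628] 0.069 0.0933
216 24 [0.5074 0.0813 0.0628] 0.0691 0.0936
224 22 [0.4981 0.0814 0.0626] 0.0691 0.094
232 24 [0.4888 0.0817 0.0627] 0.0692 0.0943
tube slope [-0.01127641  0.08693434] 0.0807323179140964
sleeve end [0.59884479 0.0789245  0.063     ] button [0.54617402 0.09641356 0.05      ]
[0.69892219 0.14829493 0.014     ]
[0.69695449 0.00612837 0.014     ]
[0.63785691 0.0010818  0.014     ]
[0.63886826 0.1546739  0.014     ]
fork 326 [0.66555494 0.05537558 0.11806008] [0.67256553 0.10361798 0.13608876] [0.66855757 0.08013023 0.12935173]
fork 227 [0.45685522 0.05739451 0.11800045] [0.46392358 0.10521038 0.13526605] [0.4611113  0.08137467 0.12783777]
```

View pics/w1a.png

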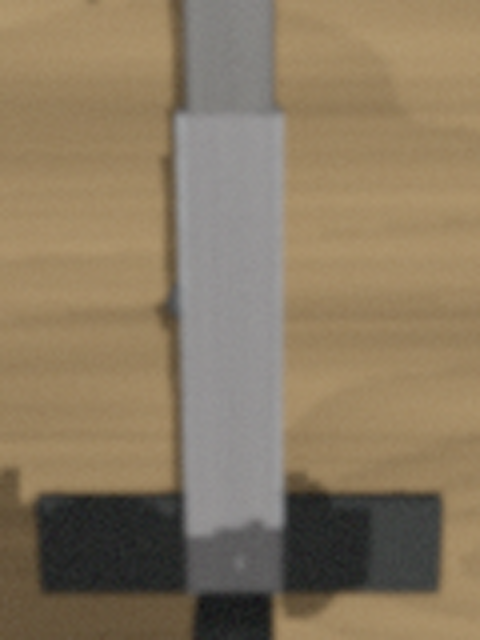

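>>> {"method": "move_arm", "body": {
  "increments": "0 -0.004 0.05 0;0 -0.0035 0.05 0;0 0 0.05 0;0 0 0.03 0;0 0 0.015 0;0 0 0.005 0;0 0 0 0;0 0 0 0",
  "hand": 60
}}

```text
t: 2.9
tool_pos: [0.5491, 0.0782, 0.0327]
eef_rot: [-0.004, 1.0, -0.004, 0.001]
force: [0.3, 0.1, -0.1]
width: 0.601
```

Run:
```python
from workcell import bot
import cv2,numpy as np
o=bot.get_obs();print(o['tool_pos'],o['eef_rot'],o['width'],o['force'])
for n in ["wrist","scene"]:
    c=bot.camera_info(n); p,d=bot.snapshot(n); cv2.imwrite(f"pics/{n}2.png",p[:,:,::-1]); np.savez(f"{n}2.npz",p=p,d=d,**c)
cv2.imwrite('pics/s2a.png',cv2.resize(p[130:270,260:440],None,fx=4,fy=4,interpolation=cv2.INTER_CUBIC)[:,:,::-1])
```

```text
[0.54906606 0.07815906 0.03268878] [-0.00365622  0.99998589 -0.00363686  0.00127192] 0.6009823537269543 [ 0.30109209  0.07269669 -0.08076051]
```

View pics/wrist2.png

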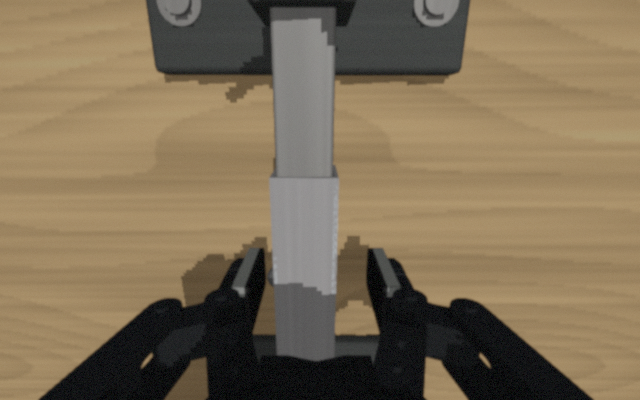

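View pics/s2a.png

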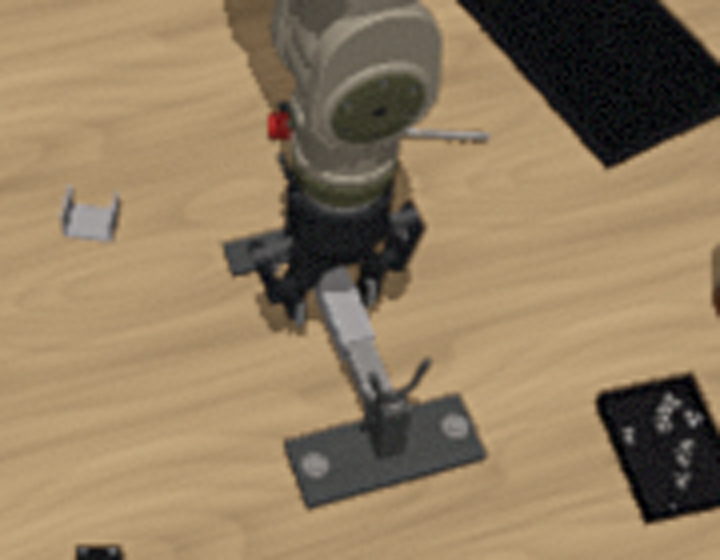

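Run:
```python
from h import *
p,d,K,R,t=load('wrist2.npz'); W=cloud(d,K,R,t)
for v in (255,265,275,285,295):
    row=W[v]; s=[(u,*row[u].round(4)[[0,1,2]]) for u in (240,248,256,262,266,268,270,274,278,305,330,336,340,366,370,374,380,386)]
    print(v); print(' '.join(f"{a}:({b:.3f},{c:.4f},{e:.3f})" for a,b,c,e in s))
cv2.imwrite('pics/w2a.png',cv2.resize(p[160:320,210:430],None,fx=3.6,fy=3.6,interpolation=cv2.INTER_CUBIC)[:,:,::-1])
```

```text
255
240:(0.534,0.1246,-0.001) 248:(0.559,0.1070,0.048) 256:(0.559,0.1034,0.048) 262:(0.556,0.1019,0.041) 266:(0.534,0.1079,-0.001) 268:(0.534,0.1066,-0.000) 270:(0.534,0.1053,-0.000) 274:(0.567,0.0927,0.062) 278:(0.567,0.0911,0.062) 305:(0.568,0.0801,0.064) 330:(0.567,0.0701,0.063) 336:(0.567,0.0677,0.063) 340:(0.534,0.0612,-0.000) 366:(0.534,0.0449,-0.000) 370:(0.557,0.0504,0.043) 374:(0.559,0.0492,0.047) 380:(0.559,0.0466,0.048) 386:(0.534,0.0322,-0.000)
265
240:(0.555,0.1108,0.049) 248:(0.559,0.1051,0.057) 256:(0.559,0.1017,0.057) 262:(0.552,0.1018,0.044) 266:(0.527,0.1081,0.000) 268:(0.528,0.1067,0.001) 270:(0.527,0.1057,-0.001) 274:(0.562,0.0930,0.062) 278:(0.563,0.0913,0.063) 305:(0.563,0.0802,0.063) 330:(0.562,0.0700,0.062) 336:(0.563,0.0676,0.063) 340:(0.527,0.0611,-0.000) 366:(0.526,0.0443,-0.002) 370:(0.553,0.0505,0.046) 374:(0.558,0.0504,0.054) 380:(0.559,0.0482,0.056) 386:(0.559,0.0455,0.056)
275
240:(0.559,0.1068,0.064) 248:(0.559,0.1034,0.065) 256:(0.555,0.1016,0.058) 262:(0.547,0.1018,0.045) 266:(0.520,0.1086,0.000) 268:(0.551,0.0977,0.052) 270:(0.552,0.0964,0.053) 274
[... 491 characters left out ...]
0.0916,0.063) 305:(0.554,0.0804,0.063) 330:(0.554,0.0700,0.064) 336:(0.512,0.0634,-0.001) 340:(0.512,0.0608,-0.001) 366:(0.512,0.0439,-0.001) 370:(0.544,0.0508,0.049) 374:(0.550,0.0505,0.057) 380:(0.557,0.0503,0.068) 386:(0.559,0.0488,0.071)
295
240:(0.556,0.1045,0.074) 248:(0.556,0.1018,0.073) 256:(0.547,0.1017,0.061) 262:(0.538,0.1019,0.047) 266:(0.505,0.1095,-0.000) 268:(0.505,0.1081,-0.000) 270:(0.505,0.1068,-0.000) 274:(0.548,0.0937,0.062) 278:(0.549,0.0918,0.063) 305:(0.549,0.0805,0.063) 330:(0.548,0.0699,0.063) 336:(0.505,0.0633,-0.000) 340:(0.505,0.0607,-0.001) 366:(0.505,0.0437,0.000) 370:(0.539,0.0506,0.050) 374:(0.545,0.0505,0.058) 380:(0.553,0.0504,0.069) 386:(0.555,0.0490,0.073)
```

View pics/w2a.png

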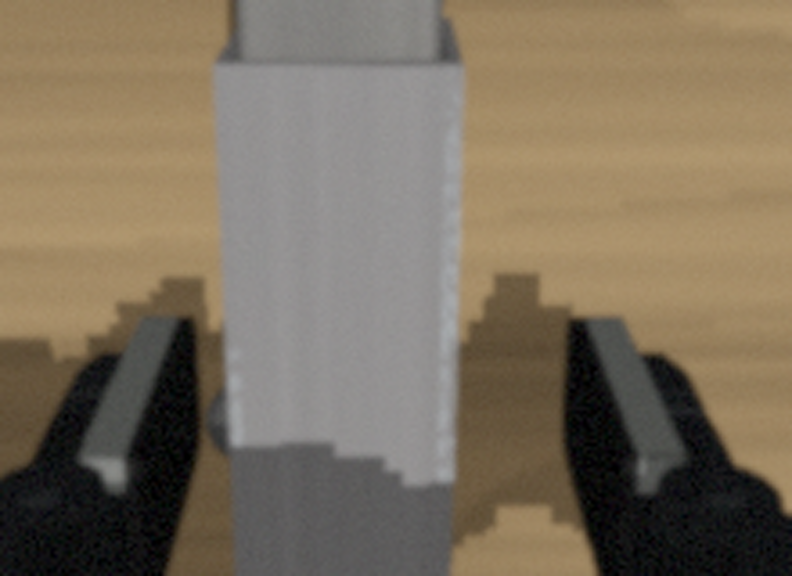

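>>> {"method": "move_arm", "body": {
  "increments": "-0.002 -0.004 0.001 0.3;0 0 0 0;0 0 0 0"
}}

```text
t: 3.38
tool_pos: [0.5459, 0.079, 0.0304]
eef_rot: [-0.005, 1.0, -0.004, -0.0]
force: [-0.2, -0.4, 0.5]
width: 0.598
```

```bash
cat > pads.py <<'E'
from workcell import bot
from h import *
o=bot.get_obs();print(o['tool_pos'],o['eef_rot'].round(4),o['width'],o['force'].round(2))
c=bot.camera_info('wrist'); p,d=bot.snapshot('wrist')
W=cloud(d,c['K'],c['R'],c['t'])
for v in (265,275,285):
    q=W[v]; z=q[:,2]; b=(z>.035)&(abs(q[:,0]-o['tool_pos'][0])<.02)
    m=b&(z>.060)&(z<.066)&(np.arange(640)>265)&(np.arange(640)<345)
    print(v,'sleeve',q[m,1].min(),q[m,1].max(),'padL',q[:266][b[:266]][:,1].min(),'padR',q[350:][b[350:]][:,1].max())
E
python3 pads.py
```

```text
[0.54587187 0.0790246  0.03036169] [-0.005   1.     -0.0036 -0.    ] 0.5983685319607327 [-0.22 -0.42  0.5 ]
265 sleeve 0.06767778096686028 0.09337313898238292 padL 0.10246745472375943 padR 0.051634571370970536
275 sleeve 0.0675975750087635 0.09335815557657146 padL 0.10218654627849323 padR 0.0514353120921683
285 sleeve 0.06790692755472255 0.09351726189086386 padL 0.10213604486956027 padR 0.051457809704738657
```

>>> {"method": "move_arm", "body": {
  "increments": "0 -0.004 0 0;0 0 0 0;0 0 0 0"
}}

```text
t: 3.8
tool_pos: [0.5459, 0.0811, 0.0304]
eef_rot: [-0.006, 1.0, -0.002, -0.0]
force: [-0.2, -0.1, 0.5]
width: 0.599
```

```bash
python3 pads.py
```

```text
[0.54594028 0.08109832 0.03035664] [-0.0057  1.     -0.0021 -0.    ] 0.5987766267857123 [-0.24 -0.1   0.49]
265 sleeve 0.06769806055960864 0.09334851366092514 padL 0.10439512207984493 padR 0.05348678770644323
275 sleeve 0.0676729808428704 0.09347221463713212 padL 0.10435127089861602 padR 0.053562502952066535
285 sleeve 0.06793937858651417 0.0933381720027543 padL 0.10425335682733908 padR 0.05354196376068702
```

>>> {"method": "move_arm", "body": {
  "increments": "0 -0.003 0 0.5;0 0 0 0;0 0 0 0"
}}

```text
t: 4.22
tool_pos: [0.546, 0.0802, 0.0304]
eef_rot: [-0.007, 1.0, -0.004, -0.0]
force: [0.7, -0.2, 0.2]
width: 0.596
```

```bash
python3 pads.py
```

```text
[0.54595073 0.08023034 0.03042259] [-0.0072  1.     -0.0037 -0.    ] 0.5959678130022351 [ 0.71 -0.24  0.16]
265 sleeve 0.06760506569389563 0.09326324467213831 padL 0.10348123384457786 padR 0.052642571067111135
275 sleeve 0.06793327826117705 0.09338991296327569 padL 0.10332279075620648 padR 0.052879098813700745
285 sleeve 0.06782617242886932 0.09362782519495308 padL 0.1031687061567985 padR 0.05276754582752521
```

Run:
```python
from workcell import bot
o=bot.get_obs();print(o['q'],o['qvel'],o['joint_efforts'])
```

```text
[-0.00746527  0.41097364 -0.33602361  0.82393867  0.01442803  3.14158081] [ 1.66960494e-04  9.32724381e-04 -3.47278661e-05  4.14902865e-04
 -6.85061580e-04 -1.99578068e-03] [-1.77695282e-02 -4.82169020e+01  2.46675020e+01  2.24612872e-03
  4.83930577e-02  1.64368436e-05]
```

>>> {"method": "move_arm", "body": {
  "increments": "0 0 -0.0625 0;0 0 -0.06 0;0 0 0 -10.7;0 0 0 -10.7;0 0 0 -10.7;0 0 0 -10.7;0 0 0 -10.7;0 0 0 -10.7;0 0 0 -10.7;0 0 0 -10.7;0 0 0 -10.7"
}}

```text
t: 5.65
tool_pos: [0.5458, 0.0785, 0.1529]
eef_rot: [-0.005, 0.668, 0.744, 0.005]
force: [0.1, -1.0, -0.4]
width: 0.599
```

>>> {"method": "move_arm", "body": {
  "increments": "0 0 0 -10.7;0 0 0 -10.7;0 0 0 -10.7;0 0 0 -10.7;0 0 0 -10.7;0 0 0 -10.7;0 0 0 -10.7;0 0 0 -8.4;0 0 0 0;0 0 0 0"
}}

```text
t: 6.9
tool_pos: [0.5459, 0.0785, 0.1529]
eef_rot: [-0.0, 0.008, 1.0, 0.007]
force: [0.3, -0.2, -0.0]
width: 0.604
```

Run:
```python
from workcell import bot
o=bot.get_obs();print(o['q'],o['tool_pos'],o['eef_rot'].round(4))
```

```text
[-0.01063108  0.30241942 -0.16432245  1.10428618  0.01444562  0.0060982 ] [0.54590725 0.07853739 0.15288769] [-1.000e-04  8.400e-03  9.999e-01  7.200e-03]
```

>>> {"method": "move_arm", "body": {
  "increments": "0 0.0012 0.04 0;0 0 0.04 0;0 0 0.025 0;0 0 0.015 0;0 0 0 0;0 0 0 0"
}}

```text
t: 7.65
tool_pos: [0.5469, 0.0815, 0.034]
eef_rot: [0.001, 0.007, 1.0, 0.007]
force: [-0.1, 0.7, -0.6]
width: 0.602
```

```bash
sed -i "s/^for v in.*/cv2.imwrite('pics\/wp_%d.png'%(o['t']*100),p[:,:,::-1])\nfor v in (265,275,285):/" pads.py; sed -i "s/'padL'.*/'padL',q[:266][b[:266]][:,1].max(),'padR',q[350:][b[350:]][:,1].min())/" pads.py; python3 pads.py; ls pics
```

```text
[0.54691589 0.08146126 0.03399196] [8.000e-04 7.300e-03 9.999e-01 7.200e-03] 0.6023335169187111 [-0.14  0.74 -0.58]
265 sleeve 0.06792628318665343 0.09102428784642867 padL 0.053844762301910605 padR 0.09362953765867715
275 sleeve 0.06790029656506791 0.09115679298522009 padL 0.05381100062795793 padR 0.09375054450112753
285 sleeve 0.06806577806528609 0.09118233453611499 padL 0.05373065322268966 padR 0.09491208469715229
s2a.png
scene0.png
scene2.png
t0a.png
t0b.png
top0.png
w1a.png
w2a.png
wp_765.png
wrist1.png
wrist2.png
```

Run:
```python
from h import *
p=cv2.imread('pics/wp_765.png'); cv2.imwrite('pics/wp_765z.png',cv2.resize(p[160:340,200:440],None,fx=3.2,fy=3.2,interpolation=cv2.INTER_CUBIC))
```

```text
(no output)
```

View pics/wp_765z.png

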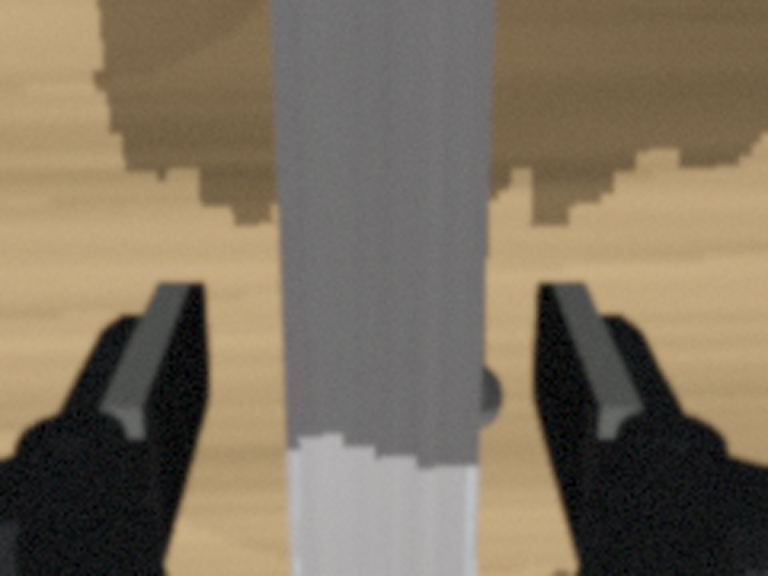

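View pics/wp_765.png

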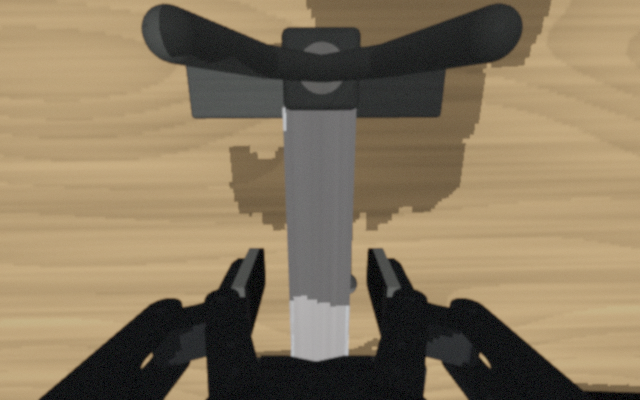

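>>> {"method": "move_arm", "body": {
  "increments": "0 0.0014 0.003 0;0 0 0 0;0 0 0 0"
}}

```text
t: 8.07
tool_pos: [0.546, 0.083, 0.0302]
eef_rot: [0.0, 0.007, 1.0, 0.007]
force: [0.1, -0.4, -1.1]
width: 0.601
```

```bash
sed -i "s/<345/<365/;s/\[350:\]/[366:]/g" pads.py; python3 pads.py
```

```text
[0.54603374 0.08295184 0.03015721] [1.000e-04 7.100e-03 9.999e-01 7.200e-03] 0.6008542169878177 [ 0.09 -0.43 -1.08]
265 sleeve 0.0682613157721343 0.09374372057159039 padL 0.05548304935353736 padR 0.10631686138907841
275 sleeve 0.0680469537280002 0.09341988904168617 padL 0.05527307962837501 padR 0.10629341193279333
285 sleeve 0.06783431114054786 0.09355917552403598 padL 0.05528413944097263 padR 0.10606881705010361
```

>>> {"method": "move_arm", "body": {
  "increments": "0 0 0 0;0 0 0 0;0 0 0 0;0 0 0 0;0 0 0 0",
  "hand": 20
}}

```text
t: 8.75
tool_pos: [0.5461, 0.0829, 0.0303]
eef_rot: [0.0, 0.007, 1.0, 0.007]
force: [-1.9, 2.2, 5.2]
width: 0.294
```

```bash
cat > o.py <<'E'
from workcell import bot
o=bot.get_obs();print(o['tool_pos'].round(5),o['eef_rot'].round(4),'w',o['width'].__round__(4),'F',o['force'].round(2),o['wrist_torque'].round(2))
E
python3 o.py
```

```text
[0.54611 0.08293 0.03033] [2.000e-04 7.100e-03 9.999e-01 7.100e-03] w 0.2944 F [-1.87  2.19  5.16] [-0.39  0.2   0.14]
```

>>> {"method": "move_arm", "body": {
  "increments": "-0.001 0 0 0;-0.001 0 0 0;-0.001 0 0 0;-0.001 0 0 0;0 0 0 0"
}}

```text
t: 9.38
tool_pos: [0.5481, 0.0829, 0.0303]
eef_rot: [-0.002, 0.007, 1.0, 0.007]
force: [-6.7, 1.0, 10.7]
width: 0.298
```

```bash
python3 o.py
```

```text
[0.54806 0.08291 0.03031] [-0.0016  0.0069  0.9999  0.007 ] w 0.2979 F [-6.71  0.97 10.7 ] [-0.43  1.15  0.1 ]
```

>>> {"method": "move_arm", "body": {
  "increments": "-0.001 0 0 0;-0.001 0 0 0;-0.001 0 0 0;-0.001 0 0 0;0 0 0 0"
}}

```text
t: 10.0
tool_pos: [0.5505, 0.0829, 0.0303]
eef_rot: [-0.003, 0.007, 1.0, 0.007]
force: [-11.1, 1.8, 14.0]
width: 0.293
```

```bash
python3 o.py
```

```text
[0.55046 0.08289 0.03028] [-0.003   0.0069  0.9999  0.007 ] w 0.2935 F [-11.07   1.79  14.05] [-0.5   1.78  0.12]
```

>>> {"method": "move_arm", "body": {
  "increments": "-0.001 0 0 0;-0.001 0 0 0;0 0 0 0"
}}

```text
t: 10.38
tool_pos: [0.5543, 0.0829, 0.0303]
eef_rot: [-0.001, 0.007, 1.0, 0.007]
force: [-6.0, 1.9, 10.2]
width: 0.294
```

```bash
python3 o.py
cat > look.py <<'E'
from workcell import bot
from h import *
import sys
o=bot.get_obs()
c=bot.camera_info('wrist'); p,d=bot.snapshot('wrist')
np.savez('lk.npz',p=p,d=d,**c)
cv2.imwrite(sys.argv[1],p[:,:,::-1])
W=cloud(d,c['K'],c['R'],c['t'])
m=(W[...,2]>.1)&(W[...,2]<.16); m[250:]=0
q=W[m]; print('fork x',np.median(q[:,0]),q.mean(0),len(q))
E
python3 look.py pics/l1.png
```

```text
[0.55426 0.08287 0.03031] [-0.0014  0.0069  1.      0.007 ] w 0.2936 F [-5.97  1.93 10.22] [-0.42  1.01  0.09]
fork x 0.4683054056187808 [0.46815938 0.08210981 0.10934715] 4087
```

View pics/l1.png

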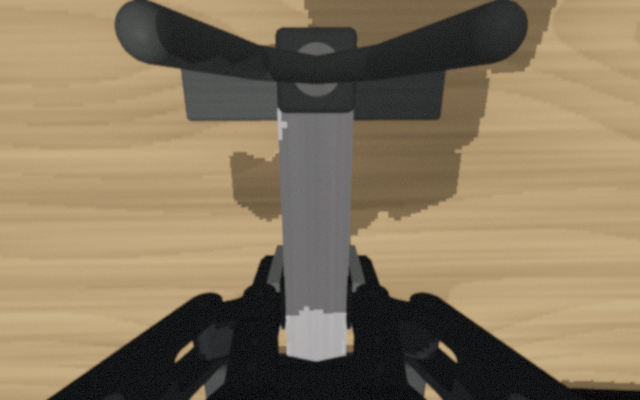

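>>> {"method": "move_arm", "body": {
  "increments": "-0.002 0 0 0;-0.002 0 0 0;-0.002 0 0 0;-0.002 0 0 0;-0.002 0 0 0;-0.002 0 0 0;-0.002 0 0 0;-0.002 0 0 0;-0.002 0 0 0;0 0 0 0"
}}

```text
t: 11.68
tool_pos: [0.5728, 0.0827, 0.0303]
eef_rot: [-0.001, 0.007, 1.0, 0.007]
force: [-4.8, 2.6, 8.7]
width: 0.294
```

```bash
python3 o.py
```

```text
[0.57278 0.08268 0.03031] [-0.001   0.007   0.9999  0.0071] w 0.2945 F [-4.83  2.58  8.68] [-0.38  0.83  0.1 ]
```

>>> {"method": "move_arm", "body": {
  "increments": "-0.001 0 0 0;-0.001 0 0 0;-0.001 0 0 0"
}}

```text
t: 12.05
tool_pos: [0.575, 0.0826, 0.0303]
eef_rot: [-0.002, 0.007, 1.0, 0.007]
force: [-7.1, 2.4, 10.4]
width: 0.297
```

>>> {"method": "move_arm", "body": {
  "increments": "-0.001 0 0 0;-0.001 0 0 0"
}}

```text
t: 12.3
tool_pos: [0.577, 0.0826, 0.0303]
eef_rot: [-0.002, 0.007, 1.0, 0.007]
force: [-7.5, 1.6, 9.5]
width: 0.294
```

```bash
python3 o.py
```

```text
[0.577   0.0826  0.03032] [-0.0016  0.0069  0.9999  0.0071] w 0.2941 F [-7.46  1.58  9.49] [-0.38  1.24  0.1 ]
```

>>> {"method": "move_arm", "body": {
  "increments": "-0.001 0 0 0;-0.0005 0 0 0"
}}

```text
t: 12.55
tool_pos: [0.5786, 0.0826, 0.0303]
eef_rot: [-0.002, 0.007, 1.0, 0.007]
force: [-7.4, 1.8, 10.9]
width: 0.295
```

```bash
python3 o.py
```

```text
[0.57861 0.08259 0.03033] [-0.0016  0.0069  0.9999  0.0071] w 0.2945 F [-7.38  1.84 10.85] [-0.45  1.23  0.11]
```

>>> {"method": "move_arm", "body": {
  "increments": "-0.001 0 0 0;-0.0005 0 0 0"
}}

```text
t: 12.8
tool_pos: [0.58, 0.0826, 0.0303]
eef_rot: [-0.002, 0.007, 1.0, 0.007]
force: [-8.6, 2.9, 11.0]
width: 0.298
```

```bash
python3 o.py
```

```text
[0.57997 0.0826  0.03032] [-0.0017  0.0069  0.9999  0.0071] w 0.2985 F [-8.63  2.87 10.99] [-0.41  1.29  0.11]
```

>>> {"method": "move_arm", "body": {
  "increments": "-0.001 0 0 0;-0.0005 0 0 0"
}}

```text
t: 13.05
tool_pos: [0.5814, 0.0826, 0.0303]
eef_rot: [-0.002, 0.007, 1.0, 0.007]
force: [-6.7, 2.0, 11.5]
width: 0.299
```

```bash
python3 o.py
```

```text
[0.58135 0.08259 0.03032] [-0.0018  0.0069  0.9999  0.0071] w 0.2985 F [-6.73  2.02 11.47] [-0.42  1.1   0.09]
```

>>> {"method": "move_arm", "body": {
  "increments": "-0.001 0 0 0;-0.0005 0 0 0"
}}

```text
t: 13.3
tool_pos: [0.5831, 0.0825, 0.0303]
eef_rot: [-0.002, 0.007, 1.0, 0.007]
force: [-7.3, 1.0, 10.9]
width: 0.297
```

```bash
python3 o.py
```

```text
[0.58315 0.08254 0.03033] [-0.0015  0.0069  0.9999  0.0071] w 0.2968 F [-7.27  1.   10.89] [-0.43  1.21  0.11]
```

>>> {"method": "move_arm", "body": {
  "increments": "-0.001 0 0 0;-0.0005 0 0 0"
}}

```text
t: 13.55
tool_pos: [0.5851, 0.0825, 0.0303]
eef_rot: [-0.001, 0.007, 1.0, 0.007]
force: [-5.8, 1.9, 9.1]
width: 0.3
```

```bash
python3 o.py
```

```text
[0.58513 0.08252 0.03031] [-0.0011  0.0069  0.9999  0.0072] w 0.3003 F [-5.78  1.88  9.08] [-0.34  0.8   0.11]
```

>>> {"method": "move_arm", "body": {
  "increments": "-0.001 0 0 0;-0.0005 0 0 0"
}}

```text
t: 13.8
tool_pos: [0.5879, 0.0825, 0.0304]
eef_rot: [-0.0, 0.007, 1.0, 0.007]
force: [-2.4, 2.6, 6.3]
width: 0.292
```

```bash
python3 o.py
```

```text
[0.58788 0.08247 0.03036] [-0.      0.007   0.9999  0.0072] w 0.2916 F [-2.41  2.61  6.27] [-0.36  0.52  0.06]
```

```bash
python3 look.py pics/l2.png
python3 - <<'E'
from h import *
p=cv2.imread('pics/l2.png'); cv2.imwrite('pics/l2z.png',cv2.resize(p[60:260,220:420],None,fx=3,fy=3,interpolation=cv2.INTER_CUBIC))
E
```

```text
fork x 0.5018530387234992 [0.50171995 0.08177446 0.10929458] 4072
```

View pics/l2z.png

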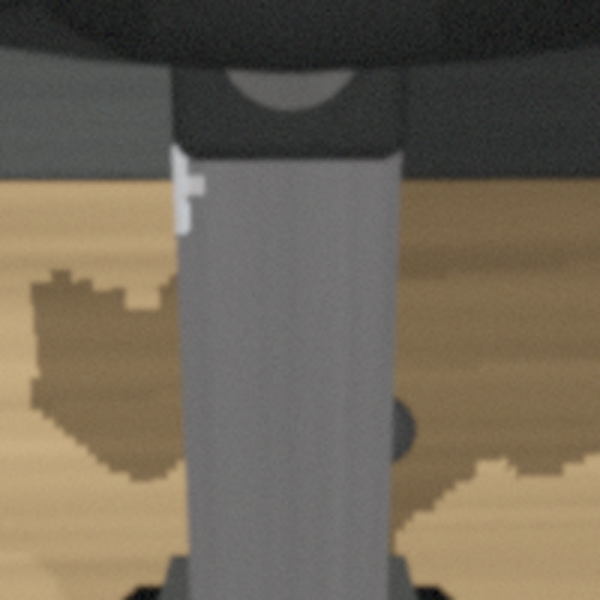

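>>> {"method": "move_arm", "body": {
  "increments": "0 0 0 0;0 0 0 0;0 0 0 0;0 0 0 0",
  "hand": 80
}}

```text
t: 14.35
tool_pos: [0.5879, 0.0822, 0.0298]
eef_rot: [-0.0, 0.007, 1.0, 0.007]
force: [0.4, 0.1, 0.1]
width: 0.798
```

```bash
python3 o.py; python3 look.py pics/l3.png
python3 - <<'E'
from h import *
p=cv2.imread('pics/l3.png'); cv2.imwrite('pics/l3z.png',cv2.resize(p[60:260,220:420],None,fx=3,fy=3,interpolation=cv2.INTER_CUBIC))
E
```

```text
[0.58792 0.08223 0.02978] [-2.000e-04  7.300e-03  9.999e-01  7.200e-03] w 0.7984 F [0.4  0.14 0.1 ] [-0.06  0.03  0.05]
fork x 0.5019086478634227 [0.50176521 0.08181698 0.10894907] 3960
```

View pics/l3z.png

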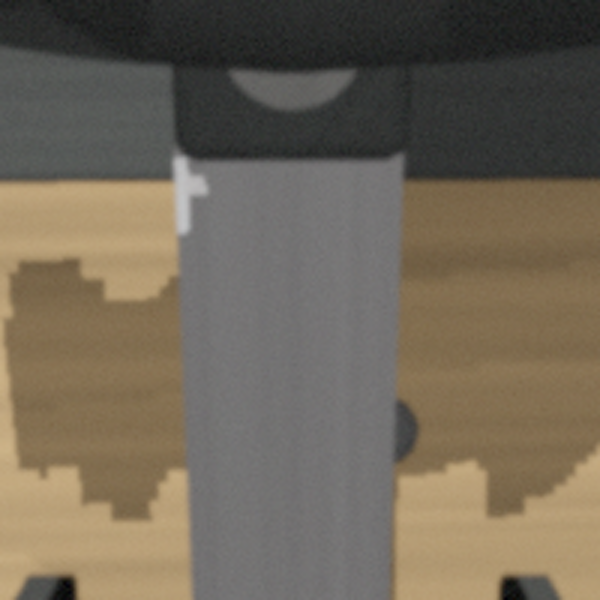

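>>> {"method": "move_arm", "body": {
  "increments": "0 0 -0.06 0;0 0 -0.06 0;0 0 -0.06 0;0.01 -0.03 -0.01 0;0.02 -0.06 0 0;0.02 -0.06 0 0;0.02 -0.06 0 0;0.02 -0.06 0 0;0.02 -0.06 0 0;0 -0.06 0 0;0 -0.03 0 0;0 0 0 0"
}}

```text
t: 15.9
tool_pos: [0.4727, -0.3376, 0.2134]
eef_rot: [-0.0, 0.009, 1.0, 0.007]
force: [0.2, 0.4, 0.1]
width: 0.799
```

```bash
python3 o.py; python3 look.py pics/l4.png
```

```text
[ 0.47271 -0.33761  0.21337] [-1.000e-04  8.900e-03  9.999e-01  7.200e-03] w 0.7989 F [0.19 0.37 0.09] [-0.03  0.03  0.03]
fork x nan [nan nan nan] 0
  return _methods._mean(a, axis=axis, dtype=dtype,
  ret = ret.dtype.type(ret / rcount)
look.py:10: RuntimeWarning: Mean of empty slice.
  q=W[m]; print('fork x',np.median(q[:,0]),q.mean(0),len(q))
  ret = um.true_divide(
```

View pics/l4.png

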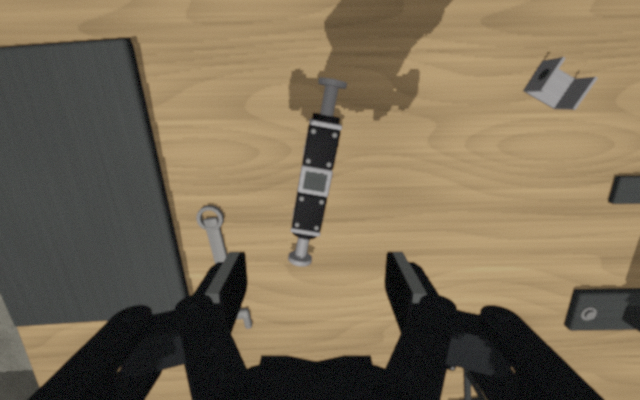

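Run:
```python
from h import *
p,d,K,R,t=load('lk.npz'); W=cloud(d,K,R,t); z=W[...,2]
m=(z>.026)&(z<.05); m[:, :280]=0; m[:,355:]=0; m[270:]=0
q=W[m]; c=q.mean(0); u,s,vt=np.linalg.svd((q-c)[:,:2],full_matrices=False); a=vt[0]*np.sign(vt[0][0])
r=cv2.minAreaRect((q[:,:2]*1000).astype(np.float32)); print(c,a,np.degrees(np.arctan2(a[1],a[0])),r, np.percentile(z[m],[5,50,95]))
def pix(u,v,zz):
    r=R.T@np.linalg.inv(K)@np.array([u,v,1]); o=-R.T@t; return o+r*(zz-o[2])/r[2]
print('brk',pix(315.5,181.5,.032)); print('flange ends',pix(333,82,.024),pix(300,260,.024)); 
for w in [(210,215),(215,235),(230,270),(245,318)]: print('wr',pix(*w,.005))
m=(z>.01)&(z<.05); m[:, :280]=0; m[:,355:]=0; m[270:]=0
print(cv2.minAreaRect((W[m][:,:2]*1000).astype(np.float32)))
```

```text
[ 0.47088408 -0.33788258  0.03303675] [ 0.98037369 -0.19714825] -11.370246023118845 ((476.0312805175781, -338.66802978515625), (34.85674285888672, 208.7699432373047), 78.65213775634766) [0.02932725 0.03343796 0.03492541]
brk [ 0.47636973 -0.33706861  0.032     ]
flange ends [ 0.37602239 -0.31759577  0.024     ] [ 0.57490366 -0.35730774  0.024     ]
wr [ 0.5220037  -0.46430274  0.005     ]
wr [ 0.54826475 -0.46138231  0.005     ]
wr [ 0.59727509 -0.44801786  0.005     ]
wr [ 0.67096596 -0.43535301  0.005     ]
((475.83245849609375, -338.80712890625), (35.23261642456055, 209.91860961914062), 78.63401794433594)
```

>>> {"method": "move_arm", "body": {
  "increments": "-0.0035 -0.002 0 5.3;0 0 0.05 5;0 0 0.06 0;0 0 0.05 0;0 0 0.03 0;0 0 0.008 0;0 0 0 0;0 0 0 0"
}}

```text
t: 16.95
tool_pos: [0.4779, -0.3351, 0.0178]
eef_rot: [0.001, 0.097, 0.995, 0.006]
force: [0.5, -0.2, 1.1]
width: 0.801
```

```bash
python3 o.py; python3 look.py pics/l5.png 2>/dev/null
```

```text
[ 0.47789 -0.33512  0.0178 ] [5.000e-04 9.660e-02 9.953e-01 6.200e-03] w 0.8011 F [ 0.52 -0.19  1.13] [-0.02  0.06  0.  ]
fork x nan [nan nan nan] 0
```

View pics/l5.png

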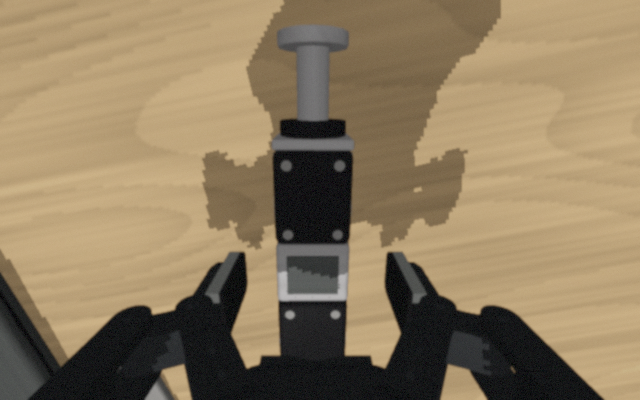

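>>> {"method": "move_arm", "body": {
  "increments": "0 -0.0005 0.008 0;0 0 0.0035 0;0 0 0 0;0 0 0 0"
}}

```text
t: 17.5
tool_pos: [0.4765, -0.3348, 0.0044]
eef_rot: [-0.001, 0.097, 0.995, 0.007]
force: [-0.1, -0.5, 0.2]
width: 0.801
```

>>> {"method": "move_arm", "body": {
  "increments": "0 0 0 0;0 0 0 0;0 0 0 0;0 0 0 0;0 0 0 0",
  "hand": 20
}}

```text
t: 18.12
tool_pos: [0.4769, -0.3352, 0.0049]
eef_rot: [-0.0, 0.097, 0.995, 0.007]
force: [-0.4, 0.0, 5.3]
width: 0.389
```

```bash
python3 o.py
```

```text
[ 0.47688 -0.33521  0.00492] [-4.000e-04  9.690e-02  9.953e-01  6.700e-03] w 0.3888 F [-0.39  0.04  5.32] [-0.23  0.17 -0.03]
```

>>> {"method": "move_arm", "body": {
  "increments": "0 0 -0.02 0;0 0 -0.04 0;0 0 -0.05 0;0 0 -0.05 -3.4;0 0 -0.04 -3.5;0 0 0 -3.5;0 0 0 0"
}}

```text
t: 19.0
tool_pos: [0.4761, -0.3371, 0.2035]
eef_rot: [-0.001, 0.007, 1.0, 0.008]
force: [-0.6, 0.1, -3.5]
width: 0.386
```

```bash
python3 o.py
```

```text
[ 0.47615 -0.33707  0.20349] [-7.000e-04  6.600e-03  9.999e-01  8.000e-03] w 0.3857 F [-0.62  0.09 -3.55] [-0.01 -0.01  0.06]
```

>>> {"method": "move_arm", "body": {
  "increments": "0 0.02 0 0;-0.01 0.04 0 0;-0.013 0.05 0 0;-0.014 0.05 0 0;-0.014 0.05 0 0;-0.014 0.05 0 0;-0.014 0.05 0 0;-0.013 0.05 0 0;-0.01 0.03 0 0;-0.005 0.02 0 0;0 0 0 0;0 0 0 0"
}}

```text
t: 20.5
tool_pos: [0.5881, 0.0704, 0.2098]
eef_rot: [-0.001, 0.007, 1.0, 0.007]
force: [1.1, -0.3, -3.5]
width: 0.39
```

```bash
python3 o.py; python3 look.py pics/l6.png 2>/dev/null
```

```text
[0.58806 0.07038 0.20985] [-7.0e-04  6.6e-03  1.0e+00  7.0e-03] w 0.3899 F [ 1.11 -0.31 -3.49] [-0.08 -0.02  0.03]
fork x 0.5017252476262236 [0.50163572 0.09412259 0.12173044] 307
```

View pics/l6.png

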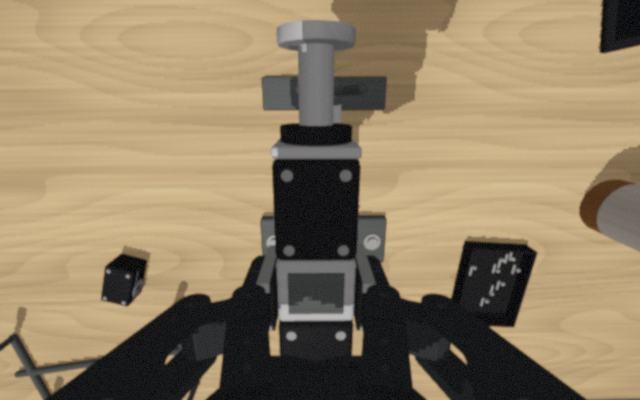

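```bash
cat > neck.py <<'E'
from h import *
from workcell import bot
T=bot.get_obs()['tool_pos']
p,d,K,R,t=load('lk.npz'); W=cloud(d,K,R,t); z=W[...,2]
m=(z>T[2]-.005)&(z<T[2]+.05)&(d>0); m[:, :260]=0; m[:,380:]=0; m[250:]=0
q=W[m]; xs=np.arange(q[:,0].min(),q[:,0].min()+.075,.003)
for x in xs:
    s=q[abs(q[:,0]-x)<.0015]
    if len(s)>5: print(round(float(x),4),len(s),s[:,1].min().round(4),s[:,1].max().round(4),'mid',((s[:,1].min()+s[:,1].max())/2).round(4),'ztop',np.percentile(s[:,2],95).round(4))
E
python3 neck.py
```

```text
0.483 302 0.055 0.0842 mid 0.0696 ztop 0.2369
0.486 774 0.0553 0.0842 mid 0.0698 ztop 0.2369
0.489 1048 0.0553 0.0843 mid 0.0698 ztop 0.2364
0.492 317 0.0628 0.0762 mid 0.0695 ztop 0.2295
0.495 317 0.0628 0.0762 mid 0.0695 ztop 0.2294
0.498 313 0.0626 0.0763 mid 0.0694 ztop 0.2293
0.501 300 0.0625 0.0763 mid 0.0694 ztop 0.2294
0.504 310 0.0624 0.0763 mid 0.0694 ztop 0.2294
0.507 279 0.0628 0.0765 mid 0.0696 ztop 0.2294
0.51 272 0.0627 0.0758 mid 0.0693 ztop 0.2292
0.513 277 0.0626 0.0759 mid 0.0692 ztop 0.2293
0.516 267 0.0625 0.0759 mid 0.0692 ztop 0.2293
0.519 694 0.0548 0.0834 mid 0.0691 ztop 0.2368
0.522 581 0.0547 0.0835 mid 0.0691 ztop 0.2371
0.525 830 0.0523 0.0858 mid 0.0691 ztop 0.2382
0.528 698 0.0521 0.0859 mid 0.069 ztop 0.2388
0.531 755 0.0515 0.0863 mid 0.0689 ztop 0.2392
0.534 716 0.0521 0.0858 mid 0.0689 ztop 0.2398
0.537 666 0.0518 0.0856 mid 0.0687 ztop 0.2399
0.54 663 0.0518 0.0858 mid 0.0688 ztop 0.2397
0.543 641 0.0519 0.0859 mid 0.0689 ztop 0.2397
0.546 645 0.0518 0.0854 mid 0.0686 ztop 0.2397
0.549 611 0.0516 0.0855 mid 0.0686 ztop 0.2397
0.552 608 0.051 0.0856 mid 0.0683 ztop 0.2396
0.555 613 0.051 0.0862 mid 0.0686 ztop 0.2397
```

>>> {"method": "move_arm", "body": {
  "increments": "0.003 0.0112 0 0;0 0 0.03 0;0 0 0.027 0;0 0 0 0;0 0 0 0"
}}

```text
t: 21.18
tool_pos: [0.5863, 0.0829, 0.1546]
eef_rot: [0.001, 0.006, 1.0, 0.007]
force: [0.3, -0.4, -2.9]
width: 0.386
```

```bash
python3 o.py; python3 look.py pics/l7.png 2>/dev/null; python3 neck.py|head -14
python3 - <<'E'
from workcell import bot
import cv2
for n in('scene','top'):
    p,d=bot.snapshot(n)
    a,b,c,e=(170,270,280,400) if n=='scene' else (130,260,240,340)
    cv2.imwrite(f'pics/{n}7.png',cv2.resize(p[a:b,c:e],None,fx=5,fy=5,interpolation=cv2.INTER_CUBIC)[:,:,::-1])
E
```

```text
[0.58627 0.0829  0.15456] [5.0e-04 6.5e-03 1.0e+00 7.3e-03] w 0.3857 F [ 0.33 -0.43 -2.88] [-0.06  0.05  0.04]
fork x 0.5014287634528349 [0.50202023 0.08024555 0.12650948] 854
0.4811 293 0.0677 0.0967 mid 0.0822 ztop 0.1811
0.4841 778 0.0676 0.0968 mid 0.0822 ztop 0.1814
0.4871 1049 0.0677 0.0968 mid 0.0822 ztop 0.181
0.4901 319 0.0753 0.0886 mid 0.082 ztop 0.1738
0.4931 318 0.0752 0.0888 mid 0.082 ztop 0.1738
0.4961 311 0.0751 0.0887 mid 0.0819 ztop 0.1739
0.4991 305 0.075 0.0888 mid 0.0819 ztop 0.1738
0.5021 316 0.0749 0.0888 mid 0.0819 ztop 0.1739
0.5051 281 0.0749 0.0888 mid 0.0819 ztop 0.1737
0.5081 272 0.0752 0.0884 mid 0.0818 ztop 0.1737
0.5111 271 0.0751 0.0884 mid 0.0817 ztop 0.1738
0.5141 269 0.075 0.0884 mid 0.0817 ztop 0.174
0.5171 693 0.0674 0.0958 mid 0.0816 ztop 0.1813
0.5201 581 0.0672 0.0959 mid 0.0816 ztop 0.1815
```

View pics/l7.png

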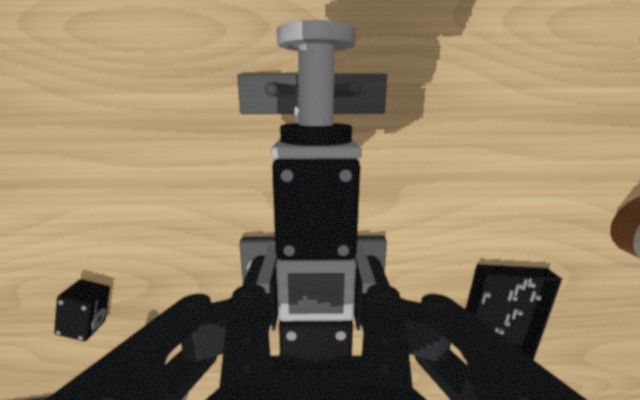

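View pics/scene7.png

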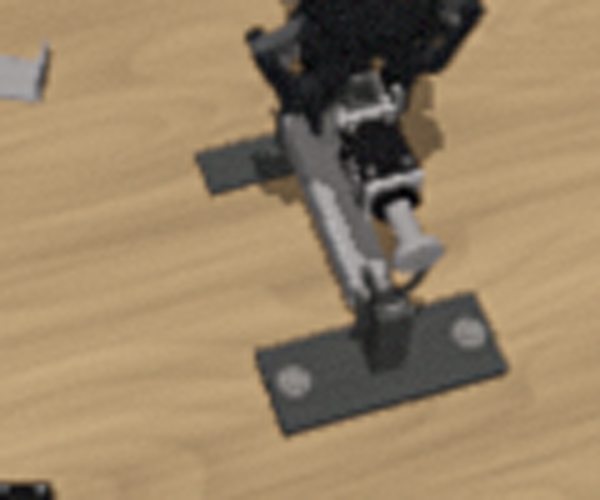

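>>> {"method": "move_arm", "body": {
  "increments": "0 -0.0015 0.005 0;0 0 0.012 0;0 0 0.012 0;0 0 0.01 0;0 0 0.008 0;0 0 0.006 0;0 0 0.002 0;0 0 0 0"
}}

```text
t: 22.32
tool_pos: [0.5859, 0.0823, 0.0985]
eef_rot: [0.0, 0.006, 1.0, 0.007]
force: [0.9, 1.1, -3.5]
width: 0.386
```

```bash
python3 o.py; python3 look.py pics/l8.png 2>/dev/null; python3 neck.py|sed -n 3,10p
```

```text
[0.58591 0.08229 0.09854] [0.     0.0062 1.     0.0072] w 0.3862 F [ 0.9   1.1  -3.53] [0.03 0.03 0.01]
fork x 0.5235053622204469 [0.52215059 0.08087144 0.12332644] 17458
0.4868 1046 0.0671 0.0962 mid 0.0816 ztop 0.1249
0.4898 321 0.0746 0.088 mid 0.0813 ztop 0.1178
0.4928 317 0.0746 0.088 mid 0.0813 ztop 0.1178
0.4958 311 0.0745 0.0881 mid 0.0813 ztop 0.1177
0.4988 806 0.0623 0.1016 mid 0.0819 ztop 0.1322
0.5018 1040 0.0625 0.1018 mid 0.0821 ztop 0.1333
0.5048 642 0.0619 0.1022 mid 0.0821 ztop 0.1315
0.5078 270 0.0746 0.0877 mid 0.0811 ztop 0.1179
```

View pics/l8.png

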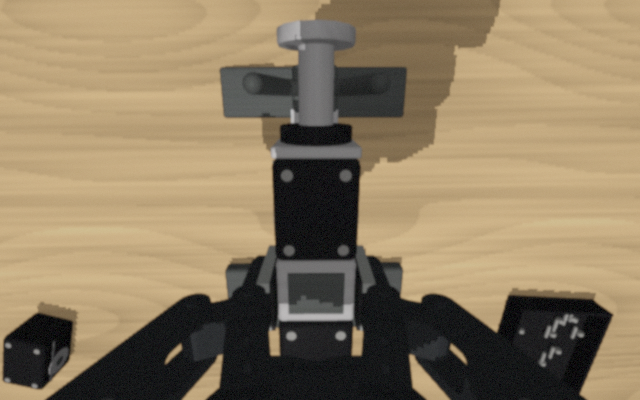

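>>> {"method": "move_arm", "body": {
  "increments": "0 0.0005 0.003 0;0 0 0.002 0;0 0 0.001 0;0 0 0 0"
}}

```text
t: 22.88
tool_pos: [0.5858, 0.0829, 0.0924]
eef_rot: [-0.0, 0.006, 1.0, 0.007]
force: [0.2, 0.0, -3.8]
width: 0.385
```

```bash
python3 o.py
```

```text
[0.58576 0.08289 0.09237] [-2.0e-04  6.3e-03  1.0e+00  7.2e-03] w 0.3849 F [ 0.18  0.05 -3.78] [-0.01  0.03 -0.02]
```

>>> {"method": "move_arm", "body": {
  "increments": "0 0 0.001 0;0 0 0.001 0;0 0 0 0"
}}

```text
t: 23.25
tool_pos: [0.5859, 0.0827, 0.0906]
eef_rot: [0.0, 0.006, 1.0, 0.007]
force: [0.6, -1.6, -2.3]
width: 0.382
```

```bash
python3 o.py
```

```text
[0.58595 0.0827  0.09062] [1.0e-04 6.3e-03 1.0e+00 7.0e-03] w 0.3821 F [ 0.6  -1.61 -2.26] [-0.16  0.12  0.08]
```

Contact is just starting.

>>> {"method": "move_arm", "body": {
  "increments": "0 0 0.001 0;0 0 0.0005 0;0 0 0 0"
}}

```text
t: 23.62
tool_pos: [0.5861, 0.0826, 0.0899]
eef_rot: [0.0, 0.006, 1.0, 0.007]
force: [-2.0, -2.7, 5.3]
width: 0.387
```

```bash
python3 o.py
```

```text
[0.58611 0.08262 0.08994] [5.0e-04 6.2e-03 1.0e+00 6.9e-03] w 0.387 F [-2.02 -2.7   5.31] [-0.42  0.63  0.29]
```

>>> {"method": "move_arm", "body": {
  "increments": "0 0 0 0;0 0 0 0;0 0 0 0;0 0 0 0",
  "hand": 85
}}

```text
t: 24.12
tool_pos: [0.5858, 0.083, 0.0888]
eef_rot: [-0.0, 0.006, 1.0, 0.007]
force: [0.5, -0.6, -0.6]
width: 0.852
```

```bash
python3 o.py; python3 look.py pics/l9.png 2>/dev/null; python3 neck.py|sed -n 1,14p
```

```text
[0.58584 0.08302 0.08885] [-1.0e-04  6.2e-03  1.0e+00  7.3e-03] w 0.8519 F [ 0.5  -0.57 -0.6 ] [ 0.02 -0.03 -0.  ]
fork x 0.523098816042833 [0.52142996 0.08088003 0.11611598] 17840
0.4809 271 0.067 0.0958 mid 0.0814 ztop 0.1167
0.4839 798 0.0669 0.096 mid 0.0814 ztop 0.1172
0.4869 1069 0.0668 0.0955 mid 0.0812 ztop 0.1164
0.4899 336 0.0742 0.088 mid 0.0811 ztop 0.1094
0.4929 325 0.0719 0.09 mid 0.081 ztop 0.1094
0.4959 321 0.0745 0.0904 mid 0.0825 ztop 0.1093
0.4989 862 0.0638 0.1009 mid 0.0824 ztop 0.1296
0.5019 1083 0.064 0.1006 mid 0.0823 ztop 0.1323
0.5049 661 0.0634 0.1012 mid 0.0823 ztop 0.1287
0.5079 299 0.0715 0.0901 mid 0.0808 ztop 0.1094
0.5109 275 0.0744 0.0896 mid 0.082 ztop 0.1095
0.5139 265 0.0743 0.0875 mid 0.0809 ztop 0.1097
0.5169 700 0.0663 0.0954 mid 0.0809 ztop 0.1168
0.5199 583 0.0666 0.0956 mid 0.0811 ztop 0.1171
```

View pics/l9.png

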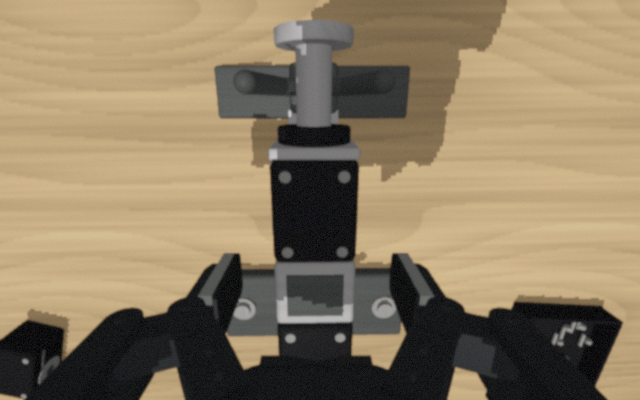

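>>> {"method": "move_arm", "body": {
  "increments": "0 0 -0.005 0;0 0 -0.02 0;0 0 -0.04 0;0 0 -0.05 0;0 0 -0.05 0;0.03 -0.05 -0.02 0;0.06 -0.06 0 0;0.06 -0.06 0 0;0 -0.06 0 0;0 -0.03 0 0;0 0 0 0;0 0 0 0"
}}

```text
t: 25.68
tool_pos: [0.4645, -0.1462, 0.2709]
eef_rot: [-0.0, 0.006, 1.0, 0.007]
force: [0.7, 0.1, -0.2]
width: 0.849
```

```bash
python3 o.py
python3 - <<'E'
from workcell import bot
from h import *
for n in('scene','top'):
    c=bot.camera_info(n);p,d=bot.snapshot(n)
    W=cloud(d,c['K'],c['R'],c['t']); z=W[...,2]
    if n=='top':
        m=(z>.075)&(z<.16)&(W[...,0]>.44)&(W[...,0]<.73)&(abs(W[...,1]-.081)<.04)
        q=W[m];print(len(q),q.min(0),q.max(0))
        print('neck tops',[ (x,np.median(q[(abs(q[:,0]-x)<.004)&(abs(q[:,1]-.081)<.004)],0)) for x in (.493,.51,.585,.66,.677)])
    a,b,cc,e=(150,280,270,410) if n=='scene' else (130,260,230,350)
    cv2.imwrite(f'pics/{n}9f.png',p[:,:,::-1])
    cv2.imwrite(f'pics/{n}9.png',cv2.resize(p[a:b,cc:e],None,fx=4.5,fy=4.5,interpolation=cv2.INTER_CUBIC)[:,:,::-1])
E
```

```text
[ 0.46447 -0.14622  0.27086] [-1.0e-04  6.4e-03  1.0e+00  7.4e-03] w 0.8495 F [ 0.74  0.06 -0.24] [ 0.06 -0.02 -0.01]
1033 [0.48124668 0.05834381 0.07544609] [0.69019921 0.10494046 0.13520639]
neck tops [(0.493, array([0.49395679, 0.08095423, 0.10614443])), (0.51, array([0.50937648, 0.08181206, 0.10784045])), (0.585, array([0.58541077, 0.08180186, 0.11840935])), (0.66, array([0.66114717, 0.08178175, 0.10650388])), (0.677, array([0.67801011, 0.08133012, 0.1084597 ]))]
```

View pics/scene9.png

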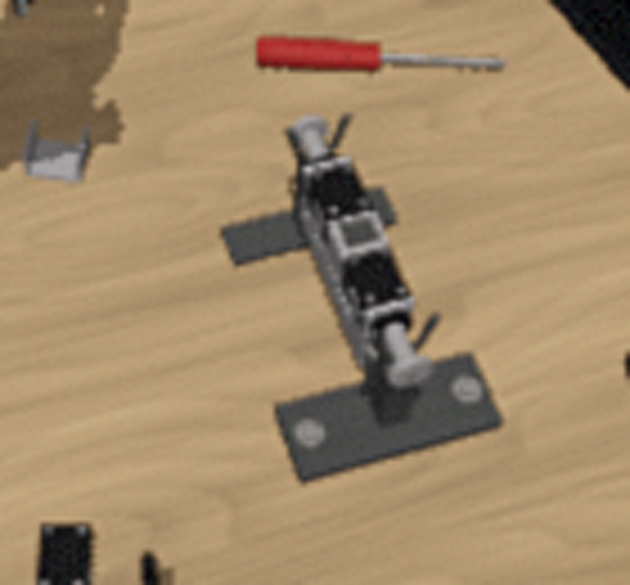

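View pics/top9f.png

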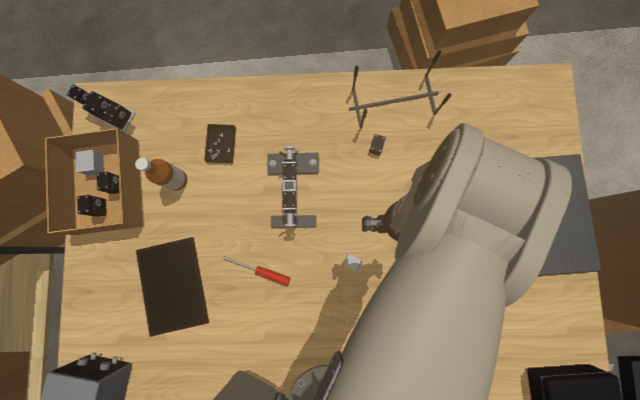

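The limb spans both forks at (289,150)–(289,235) in the top view, and both necks sit level. The bystanders in view haven't moved and the hand is clear, so I'm handing in.

```bash
python3 -c "
from workcell import bot
bot.close_job()"
```

```text
the job is handed in; nothing more can be done
```

The stand is one hole shorter, with the button out in the next hole. The limb lies across both forks, released, and I handed the job in at about 26 s of the 54 s allowed. `bot.close_job()` gives no verdict, so these are my own last checks.

- **Tube:** I squeezed the button flush between the pads and slid the tube in small steps, watching the force. It peaked at about 11 N at the wrist while the rim pushed the button under, and never showed a hard stop. The tube stopped about 42 mm in. The wrist camera showed the dome standing out again, both when it popped and after I opened the hand. I did not see the button again after the limb was laid in.
- **Limb:** I lowered it in millimetre steps, with about 9 N on the forks at touchdown. The moving-fork neck's axis measured 102.4 mm against the 102.5 mm seat height, within about 1–2 mm of the fork along and across the tube. I checked the fixed-fork neck only from the top camera, where both necks read the same height to within a few millimetres.
- **Everything else:** The screwdriver, spare servo, bracket, tray, tea bottle and tablet-like panel sit at the same pixels as at the start. The arm hid the wrench and part of the large grey panel in the last picture, so I couldn't recheck those. The hand was clear of everything, with no force on it.

One thing went wrong along the way. My first approach put the last joint at its limit, which tilted the hand by about 0.8° and kept it from centring. I lifted, turned it half round and approached again; the small tilt stayed but did no harm.

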